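# Feed a swollen battery through the self-closing flap of the battery safety box

## Task

The blue battery pack on the loading shelf of the red safety box is swollen, so it may only be pushed gently, never gripped, lifted or tipped up on the shelf. With the fingertips behind it, slide it along the shelf, through the hanging steel flap and over the sill until it has slid all the way down the chute into the box, following it in under the flap as far as needed; then draw the fingers out so that the flap falls fully shut. Leave the eye loupe, the flat black phone battery and the cutters where they are.

Things in the scene. Friction and masses are not known exactly. Their poses are not given: they have to be found in the camera images.
- cell_box: red steel battery safety box, fixed. Origin on the desk under the mouth's middle; x points level into the box (the way to push), y left, z up. Box 209 mm deep, 104 mm wide, lid top 184 mm over the desk (handle on it to 202 mm, from x = 71 mm on). Front wall and black mouth frame at x = -4 to +1 mm; shelf in front of it, chute and a floor 31 mm over the desk behind it
- shelf_end (a point): middle of the outer end of the flat aluminium loading shelf, on its top, 100 mm over the desk and 142 mm before the mouth. Side fences, 3 mm thick and 14 mm high over the shelf, are 80 mm apart at the mouth and flare evenly to about 132 mm apart here
- mouth (a point): middle of the mouth's sill, at shelf height. Opening 80 mm wide and 62 mm high under a lintel. Upright fingers strike the lintel before the pack goes over the sill's inner edge: fingers that follow it in should lean back by about 20 to 45 degrees (tips forward)
- chute_top (a point): middle of the sill's inner edge, 35 mm behind the mouth: up to here the floor is level with the shelf, then a slippery chute falls at 38 degrees to the box floor. The pack tips over this edge and slides down by itself once its middle has passed it (its rear end is then about 3 mm before the mouth or less); pushing its rear end 10 mm past the mouth makes sure
- flap (a joint): angle of the steel flap, rad: 0 = hanging shut, up to 1.45 as its lower edge is pushed into the box. 86 mm wide, 60 g, hung from a level pin 66 mm over the shelf and 4 mm behind the mouth; opens only inward, under 1 N; falls shut once nothing holds it. The pack's nose pushes it open; it then trails over the pack and rests on fingers that follow
- flap_edge (a point): middle of the flap's yellow lower edge, 2 mm over the shelf when shut
- pack: blue battery pack with black ends and a yellow tape band, loose on the shelf, 180 g, 76 x 48 x 24 mm (middle puffed up to 27 mm); origin mid-underside, x to its nose (towards the box, within 13 degrees), z up. Slides on the shelf at about 1 N
- pack_rear (a point): middle of the pack's rear end face (x = -38 mm of the pack), 12 mm over its underside: the place to push
- loupe: black eye loupe, 33 mm across, 28 mm high, origin at the middle of its underside; stands right of the box, leave alone
- battery_pack: flat black phone battery, 42 x 95 x 5 mm, origin at the middle of its underside; lies near the desk's front edge, leave alone
- flush_cutters: cutters with red handles, 52 x 132 x 10 mm, origin about at the middle of the underside; lie near the desk's front edge, leave alone
Things that resemble listed ones, but are neither listed nor needed, are in the scene too. Of the things that look like the pack, the smallest one is meant.

How it is judged:
On the way, in this order (a step that is already met when the one before it is completed fails the run):
1. the pack is pushing the flap open (value of joint flap above 0.25 rad and x of pack in the frame of cell_box above -0.05 m), for 0.1 s.
2. the pack has slid down the chute into the box (x of pack in the frame of cell_box above 0.1 m and z of pack in the frame of cell_box below 0.085 m and y of pack in the frame of cell_box between -0.05 and 0.05 m), for 0.1 s.
At the end, for the whole second after the job is handed in: The pack lies at rest at the foot of the chute inside the box (its origin more than 100 mm behind the mouth and under 85 mm over the desk), and the flap hangs shut (under 0.06 rad) (all of step 2 and value of joint flap below 0.06 rad and linear speed of pack below 0.01 m/s); the robot touches nothing.
It fails at once if the pack is lifted (z of pack in the frame of cell_box above 0.125 m).
It fails at once if the pack is tipped up on the shelf (angle between pack's own z axis and vertical above 0.3 rad and x of pack in the frame of cell_box below 0 m).
It fails at once if the pack is pushed or squeezed with more than 25 N (contact force between the fingers and pack above 25 N).
It fails at once if the pack leaves the shelf on the wrong side (z of pack in the frame of cell_box below 0.09 m and x of pack in the frame of cell_box below 0 m).
It fails at once if a thing that should be left alone is moved by more than 15 mm (distance of any of loupe, battery_pack, flush_cutters from where it was at the start of the episode above 0.015 m).
It also fails if it takes over 48 s, if anything falls off the work surface, if the arm or the gripper's body presses on something with over 40 N, if the wrist force passes 120 N, or if a joint passes its speed limit or range.

## Robot

A 6-joint arm with a two-finger parallel gripper is mounted at the origin on a cart in front of the work surface, level with it; the furniture and walls round the work are solid. World frame = base frame: x ahead of the robot, y to its left, z up, the work surface at z = 0. Lengths are in m, angles in rad, forces in N, time in s.
With the tool pointing down it reaches from about 0.425 to 0.95 m from the base axis. Payload 3.5 kg.
Tool frame: the origin (TCP) lies midway between the tips of the shut fingers; the grasp point (between the pads) lies 19 mm behind it; z points along the fingers, y is the line along which they close (so a half turn about z gives the same grasp; the last joint's range is limited). The gripper opens to 85 mm and grips with 20 to 120 N. Pads are 22 mm wide; open, the fingers measure 114 mm over their backs; the gripper's body (76 mm by 85 mm) begins 54 mm behind the grasp point. The pads swing forward as they close: fully open they stand 13 mm farther back than shut.
Start: joints at [-0.15, 0.286, 1.577, -0, 1.279, -0.15], TCP at [0.675, 0, 0.231] pointing down, gripper open.
Joint ranges: [-2.77, 2.77], [-0.9, 2.22], [0.21, 2.48], [-1.53, 4.67], [0.24, 2.81], [-2.84, 2.84]. Speed limits (rad/s): [2.79, 2.79, 3.14, 3.14, 3.14, 3.14].

## Interface

Orientations are given as a unit quaternion [x, y, z, w].
In Python, from plant import * gives the robot as it stands.
- The arm moves only by the tool move_arm, never from a script. Its argument "moves" is a list of rows, each a list of 3 entries, a list of its own where there are three numbers: the opening, from 0 (shut) to 1 (fully open), then the shift along the tool's x, y, z in m, then the turn, a rotation vector about the tool's x, y, z in rad. A call has exactly 10 rows; each row shifts and turns the commanded pose from where the row before left it, along the tool's axes as they then stand; what a row does not reach is not made up. A row lasts 1/12 s, in which the tool goes at most 41.7 mm and 7.16 degrees, less where a joint would pass 70% of its speed; a pose out of reach is approached as far as the arm can. A call is refused whole if a number of a shift passes 0.0417 or a number of a turn 0.125, either way. A call with a gripper value outside its range is refused whole. The fingers move at their own pace and stop on an object; "grip_force" is the grip in N (left out, the last holds). Time passes only in rows, so rows that do not move let the fingers close, or fill a call up. It gives the time, the measured TCP pose, the force, the opening and the grip force at its end, in the units of the state.
- get_state(): the state, without advancing time (a new reading comes with each control period).
- read_camera(name): name is "scene" or "side" or "wrist"; returns the picture (400x640x3 uint8, red, green, blue); there is no depth.
- camera_params(name): a dict with "fx", "fy", "cx", "cy" (pixels), "k1" (the pictures are not rectified: a ray, as slopes to the right and down, at radius r is drawn at 1 + k1 r^2 times it, then the intrinsics apply), "rvec" (rotation vector, rad) and "tvec" (3), from world to camera coordinates, as OpenCV has them; the wrist camera has in their place "tool_from_camera" (4x4, takes a point from camera to tool coordinates, whose origin is the TCP and whose axes are the flange's). Camera axes: x right, y down, z forward; pixel columns grow to the right and rows downward; lengths in m; the calibration is good to about 2 mm. A picture is of the moment at which its call begins: read the wrist's pose just before it. camera_params takes no time and is no camera call.
- sign_off(): hands the job in; it is judged then, once.
The state is a dict: "time": time; "qpos": joint angles; "dq": joint speeds; "joint_efforts": joint torques, N m; "eef_pos": TCP position; "tcp_rot": TCP orientation; "contact_force": force on the tool from outside, world axes, zero at the start; "wrist_torque": the same for the moment, N m; "opening": opening from 0.0 (shut) to 1.0 (fully open); "finger_force": force on a finger pad.
Only numpy, scipy, OpenCV 4.12 (cv2) and the standard library are available. Lean on these libraries where they do the work, as an engineer would, in place of code of your own. Each camera call takes 0.05 s, during which the arm holds its last target. There are 200 camera calls.

## Working session

There is one attempt and no reset: what is moved stays moved. The work goes in short steps, Python scripts to look and compute and a tool call to move; the robot and the scene stay as the last step left them, time stands still between calls to the robot, and variables do not carry over. Pictures are saved under pics/ and viewed, at most 10 in all, crops included, and the job is handed in when it is done.

Besides the shell and the picture viewer there is one more tool, called after ">>>" as a command line: name --argument value ..., lists and objects as JSON in quotes. move_arm: Moves the arm, as the interface text tells. Its arguments: {"type":"object","properties":{"moves":{"type":"array"},"grip_force":{"type":"number"}},"required":["moves"]}

```bash
mkdir -p pics
python3 - <<'E'
from plant import *
import cv2
for n in ("scene","side"):
    cv2.imwrite(f"pics/{n}0.png",read_camera(n)[:,:,::-1]); print(n,camera_params(n))
print(camera_params("wrist")); print(get_state())
E
```

```text
scene {'fx': 383.6077668416137, 'fy': 383.6077668416137, 'cx': 314.0442049647438, 'cy': 202.20565910949202, 'k1': -0.023945326547115287, 'rvec': array([ 1.9603217 , -0.9472092 ,  0.52238922]), 'tvec': array([-0.43945581,  0.31338279,  0.5544887 ])}
side {'fx': 419.4820917496571, 'fy': 419.4820917496571, 'cx': 314.4344582582096, 'cy': 198.08358761325258, 'k1': -0.030065593919118255, 'rvec': array([ 2.06797198, -0.64719067,  0.33771304]), 'tvec': array([-0.52461478,  0.25458335,  0.66822541])}
{'fx': 329.32742083853714, 'fy': 329.32742083853714, 'cx': 318.6045167328632, 'cy': 196.20854360471574, 'k1': -0.032544849160331124, 'tool_from_camera': array([[ 2.92130343e-04, -9.45057328e-01, -3.26904514e-01,
         8.44162484e-02],
       [ 9.99999950e-01,  3.15567597e-04, -1.86572572e-05,
         2.97255555e-05],
       [ 1.20792650e-04, -3.26904493e-01,  9.45057373e-01,
        -1.42348124e-01],
       [ 0.00000000e+00,  0.00000000e+00,  0.00000000e+00,
         1.00000000e+00]])}
{'time': 0.1, 'qpos': array([-1.50020191e-01,  2.87119769e-01,  1.57803480e+00, -1.17861316e-05,
        1.27858773e+00, -1.49964912e-01]), 'dq': array([ 1.58082891e-04,  5.13040260e-05, -3.24914551e-03, -5.19806646e-04,
       -5.52356728e-04, -6.83225843e-04]), 'joint_efforts': array([ 1.14915063e-03, -4.07295120e+01, -2.93698221e+01, -1.06323112e-04,
        3.42678482e-03, -4.41654265e-06]), 'eef_pos': array([6.74407337e-01, 1.02702735e-04, 2.30054752e-01]), 'tcp_rot': array([ 7.07124712e-01,  7.07088033e-01, -6.42452001e-04, -8.61702473e-04]), 'contact_force': array([ 0.34946566,  0.02347315, -0.05738634]), 'wrist_torque': array([0.04675309, 0.03632968, 0.02873486]), 'finger_force': 0.0, 'opening': 0.9982646568082987}
```

View pics/scene0.png

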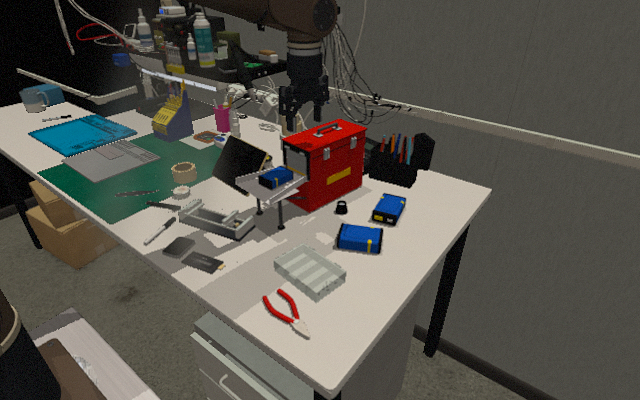

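View pics/side0.png

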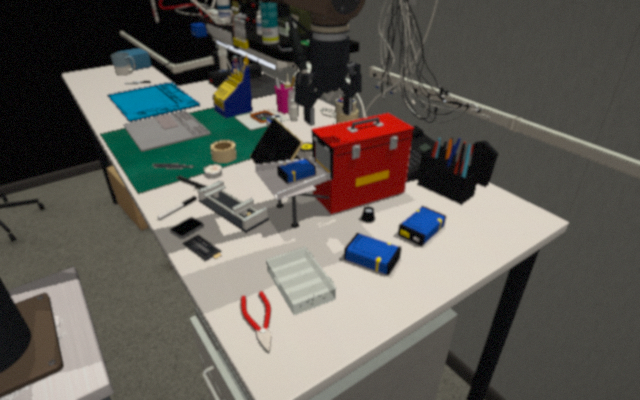

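The scene view shows the red box around (325,165), with the shelf to its left around (270,185) and the pack on it at (277,178). The cutters, phone battery and loupe are clear of the work. I'll take zoomed crops to measure from.

Run:
```python
from plant import *
import cv2,numpy as np
a=cv2.imread("pics/scene0.png")[115:235,230:380]; b=cv2.imread("pics/side0.png")[105:235,235:420]
cv2.imwrite("pics/c1.png",cv2.resize(a,(750,600),interpolation=cv2.INTER_CUBIC))
cv2.imwrite("pics/w0.png",read_camera("wrist")[:,:,::-1])
for n in("scene","side"):
    p=camera_params(n);R=cv2.Rodrigues(p["rvec"])[0];print(n,-R.T@p["tvec"],R[2])
```

```text
scene [ 0.03634739 -0.53323472  0.55957797] [ 0.66292489  0.52740948 -0.53138483]
side [ 0.19905505 -0.64738669  0.57256101] [ 0.46964879  0.694301   -0.54532205]
```

View pics/c1.png

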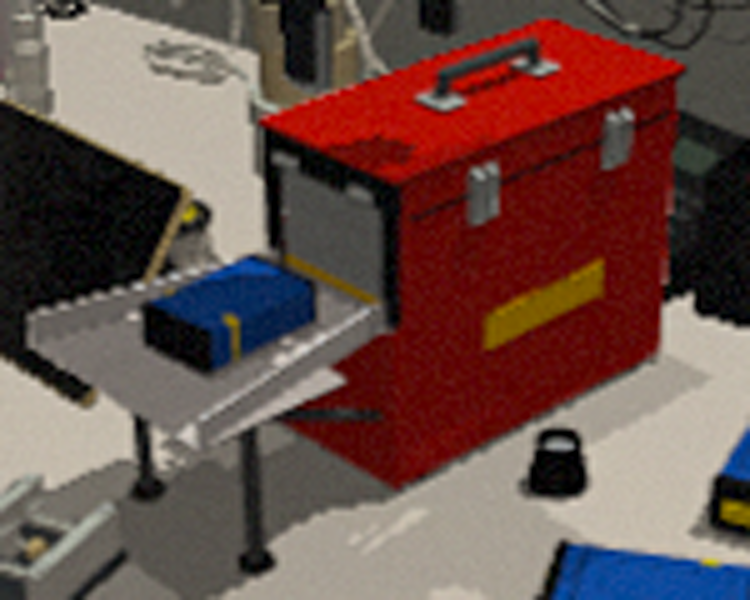

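View pics/w0.png

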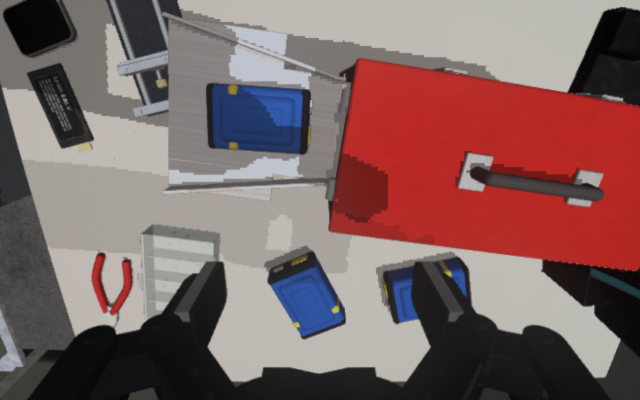

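The wrist view has image right as world +x. The lid's front corners are at (358,58) and (330,231). The pack's top is at (208,84), (307,82), (308,153) and (207,148), and the shelf end is at column ~167. Next I'll fit the box and pack poses.

```bash
cat > h.py <<'E'
from plant import *
import cv2,numpy as np
from scipy.spatial.transform import Rotation as Ro
from scipy.optimize import least_squares
def cam(n,s=None):
    p=camera_params(n);K=np.array([[p['fx'],0,p['cx']],[0,p['fy'],p['cy']],[0,0,1]]);d=np.array([p['k1'],0,0,0.])
    if n=='wrist':
        s=s or get_state();T=np.eye(4);T[:3,:3]=Ro.from_quat(s['tcp_rot']).as_matrix();T[:3,3]=s['eef_pos']
        M=np.linalg.inv(T@p['tool_from_camera'])
    else:
        M=np.eye(4);M[:3,:3]=cv2.Rodrigues(p['rvec'])[0];M[:3,3]=p['tvec']
    return K,d,M
def proj(c,P):
    K,d,M=c;return cv2.projectPoints(np.atleast_2d(np.float64(P)),cv2.Rodrigues(M[:3,:3])[0],M[:3,3],K,d)[0][:,0]
def onplane(c,uv,z):
    K,d,M=c;q=cv2.undistortPoints(np.float64([[uv]]),K,d)[0,0];r=M[:3,:3].T@[q[0],q[1],1];o=-M[:3,:3].T@M[:3,3]
    return o+r*(z-o[2])/r[2]
def world(b,P):
    c,s=np.cos(b[2]),np.sin(b[2]);P=np.atleast_2d(P)
    return np.c_[b[0]+c*P[:,0]-s*P[:,1],b[1]+s*P[:,0]+c*P[:,1],P[:,2]]
def fit(obs,x0):
    f=lambda b:np.concatenate([(proj(c,world(b,P))-uv).ravel() for c,uv,P in obs])
    r=least_squares(f,x0,loss='soft_l1');return r.x,f(r.x).reshape(-1,2)
E
python3 - <<'E'
from h import *
w=cam('wrist');s=cam('scene')
k=lambda x,y:[230+x/5-.4,115+y/5-.4]
obs=[(w,[358,58],[-.004,.052,.184]),(w,[330,231],[-.004,-.052,.184]),
(s,k(262,125),[-.004,.052,.184]),(s,k(400,185),[-.004,-.052,.184]),(s,k(685,70),[.205,-.052,.184]),(s,k(400,488),[-.004,-.052,0]),(s,k(658,355),[.205,-.052,0]),(s,k(285,257),[.004,.043,.102]),(s,k(378,300),[.004,-.043,.102])]
b,r=fit(obs,[.75,.1,-.1]);print(b,np.round(r,1).tolist())
pk=[(w,[208,84],[-.038,.024,.124]),(w,[307,83],[.038,.024,.124]),(w,[308,153],[.038,-.024,.124]),(w,[207,148],[-.038,-.024,.124]),
(s,k(145,310),[-.038,.024,.124]),(s,k(212,328),[-.038,-.024,.124]),(s,k(212,370),[-.038,-.024,.1]),(s,k(316,280),[.038,-.024,.124]),(s,k(316,312),[.038,-.024,.1])]
p,r=fit(pk,[.65,.1,-.1]);print(p,np.round(r,1).tolist())
R=lambda a:np.array([[np.cos(a),-np.sin(a)],[np.sin(a),np.cos(a)]])
print('pack in box',R(-b[2])@(p[:2]-b[:2]),np.degrees(p[2]-b[2]))
print('shelf end pts box',[(R(-b[2])@(onplane(w,u,z)[:2]-b[:2])).round(4) for u,z in(([167,14],.114),([166,190],.114),([333,182],.114))])
E
```

```text
[ 0.69243503  0.04554653 -0.13437983] [[0.2, -1.0], [-0.2, 2.3], [-1.0, -2.4], [-0.4, -2.2], [-0.7, -1.6], [0.1, 1.9], [0.3, 1.0], [0.4, 0.4], [4.1, 3.0]]
[ 0.62853327  0.05968498 -0.01862325] [[-5.1, -0.6], [1.4, 2.1], [-0.2, -1.9], [1.5, 1.4], [-1.8, -1.7], [-1.1, 0.9], [-0.5, 1.3], [-0.1, -1.1], [0.2, 1.1]]
pack in box [-0.06521987  0.0054497 ] 6.632363123844473
shelf end pts box [array([-0.136 ,  0.0684]), array([-0.1378, -0.0641]), array([-0.0012, -0.0386])]
```

>>> move_arm --moves '[[0.2, [0.017, -0.0315, 0], [0, 0, 0]], [0.2, [0.017, -0.0315, 0], [0, 0, 0]], [0.2, [0.017, -0.0315, 0], [0, 0, 0]], [0.2, [0.017, -0.0315, 0], [0, 0, 0]], [0.2, [0, 0, 0], [0, 0, 0.12]], [0.2, [0, 0, 0], [0, 0, 0.12]], [0.2, [0, 0, 0], [0, 0, 0.12]], [0.2, [0, 0, 0], [0, 0, 0.12]], [0.2, [0, 0, 0], [0, 0, 0.12]], [0.2, [0, 0, 0], [0, 0, 0.12]]]'

```text
time: 0.98
eef_pos: [0.5487, 0.0681, 0.231]
tcp_rot: [0.912, 0.41, -0.0, -0.0]
contact_force: [-0.2, -0.6, 0.6]
opening: 0.202
finger_force: 0.0
```

>>> move_arm --moves '[[0.2, [0, 0, 0], [0, 0, 0.12]], [0.2, [0, 0, 0], [0, 0, 0.12]], [0.2, [0, 0, 0], [0, 0, 0.12]], [0.2, [0, 0, 0], [0, 0, 0.12]], [0.2, [0, 0, 0], [0, 0, 0.12]], [0.2, [0, 0, 0], [0, 0, 0.12]], [0.2, [0, 0, 0], [0, 0, 0.12]], [0.2, [0, 0, 0], [0, 0, 0.12]], [0.2, [0, 0, 0], [0, 0, 0]], [0.2, [0, 0, 0], [0, 0, 0]]]'

```text
time: 1.82
eef_pos: [0.5488, 0.068, 0.231]
tcp_rot: [0.999, -0.053, -0.0, -0.0]
contact_force: [-0.0, -0.4, 0.2]
opening: 0.197
finger_force: 0.0
```

>>> move_arm --moves '[[0.2, [0, 0, 0], [0, 0.1, 0]], [0.2, [0, 0, 0], [0, 0.1, 0]], [0.2, [0, 0, 0], [0, 0.1, 0]], [0.2, [0, 0, 0], [0, 0.1, 0]], [0.2, [0, 0, 0], [0, 0.1, 0]], [0.2, [0, 0, 0], [0, 0.1, 0]], [0.2, [0, 0, 0], [0, 0.1, 0]], [0.2, [0, 0, 0], [0, 0, 0]], [0.2, [0, 0, 0], [0, 0, 0]], [0.2, [0, 0, 0], [0, 0, 0]]]'

```text
time: 2.65
eef_pos: [0.5498, 0.0679, 0.2325]
tcp_rot: [0.938, -0.051, 0.342, 0.019]
contact_force: [0.5, 0.5, 0.9]
opening: 0.202
finger_force: 0.0
```

```bash
cat >> h.py <<'E'
B=np.array([.69244,.04555,-.1344])
def rep():
    s=get_state();M=Ro.from_quat(s['tcp_rot']).as_matrix();Z=Ro.from_euler('z',B[2]).as_matrix()
    p=Z.T@(s['eef_pos']-[B[0],B[1],0]);L=Z.T@M
    print('t',round(s['time'],2),'tcp box',p.round(4),'F',(Z.T@s['contact_force']).round(2),'op',round(s['opening'],3));print(L.round(3))
    return s,p,L
E
python3 - <<'E'
from h import *
s,p,L=rep(); print(s['qpos'].round(2))
print('tool shift to (-.145,.003,.109):',L.T@(np.array([-.145,.003,.109])-p))
cv2.imwrite("pics/s1.png",cv2.resize(read_camera("scene")[60:260,150:430,::-1],(784,560),interpolation=cv2.INTER_CUBIC))
E
```

```text
t 2.65 tcp box [-0.1444  0.0031  0.2325] F [0.46 0.52 0.92] op 0.202
[[ 0.765  0.026  0.644]
 [ 0.02  -1.     0.016]
 [ 0.644  0.001 -0.765]]
[-0.04 -0.31  2.27 -0.1   0.48  1.71]
tool shift to (-.145,.003,.109): [-8.00283206e-02 -3.17899842e-05  9.40459144e-02]
```

View pics/s1.png

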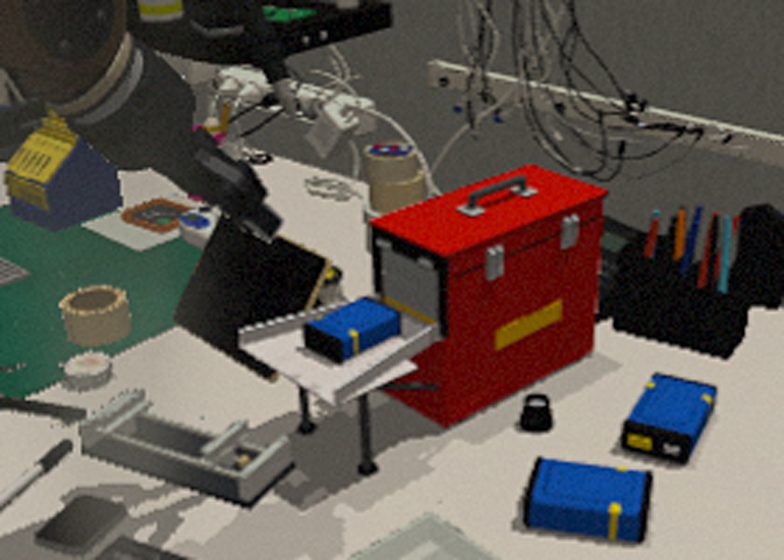

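The tool is leaning back about 40° behind the shelf, and the pack and flap are untouched. A black panel stands beyond the shelf, with its bottom edge from (212,174) to (247,195) in the scene picture. I'll check its clearance before descending.

Run:
```python
from h import *
s=cam('scene')
for u in([212.5,173.6],[247,195]): 
    q=onplane(s,u,0);print('desk',q.round(3))
for z in(.05,.1,.15): print('top right at z',z,onplane(s,[268,153],z).round(3))
```

```text
desk [0.669 0.376 0.   ]
desk [0.647 0.195 0.   ]
top right at z 0.05 [0.81  0.267 0.05 ]
top right at z 0.1 [0.734 0.189 0.1  ]
top right at z 0.15 [0.658 0.11  0.15 ]
```

>>> move_arm --moves '[[0.2, [-0.01, 0, 0.0117], [0, 0, 0.005]], [0.2, [-0.01, 0, 0.0117], [0, 0, 0.005]], [0.2, [-0.01, 0, 0.0117], [0, 0, 0.005]], [0.2, [-0.01, 0, 0.0117], [0, 0, 0.005]], [0.2, [-0.01, 0, 0.0117], [0, 0, 0]], [0.2, [-0.01, 0, 0.0117], [0, 0, 0]], [0.2, [-0.01, 0, 0.0117], [0, 0, 0]], [0.2, [-0.01, 0, 0.0117], [0, 0, 0]], [0.2, [0, 0, 0], [0, 0, 0]], [0.2, [0, 0, 0], [0, 0, 0]]]'

```text
time: 3.53
eef_pos: [0.5477, 0.0709, 0.1207]
tcp_rot: [0.94, -0.062, 0.335, 0.017]
contact_force: [0.9, 0.4, 0.2]
opening: 0.2
finger_force: 0.0
```

Run:
```python
from h import *
s,p,L=rep(); print(s['qpos'].round(2), L.T@[1,0,0])
cv2.imwrite("pics/w2.png",read_camera("wrist")[:,:,::-1])
```

```text
t 3.53 tcp box [-0.1468  0.0057  0.1207] F [0.82 0.53 0.23] op 0.2
[[ 0.776  0.007  0.631]
 [-0.    -1.     0.011]
 [ 0.631 -0.009 -0.776]]
[-0.03 -0.12  2.35 -0.24  0.24  1.88] [0.77556049 0.00678005 0.63123685]
```

View pics/w2.png

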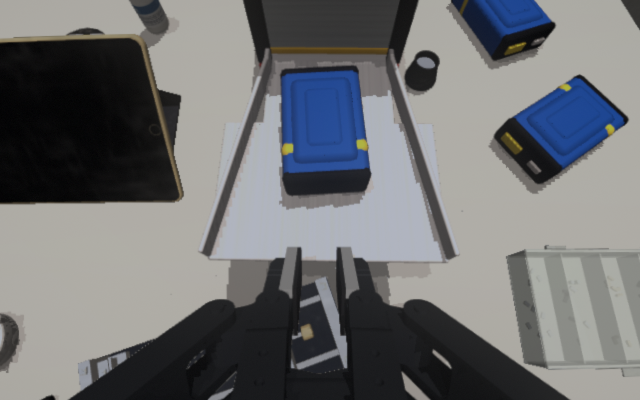

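The wrist view shows the finger tips at (292..345,250) centred behind the pack's rear face, which runs from (287,190) to (368,185). Joint 5 is at its limit, so the tool is 12 mm too high. I'll reduce the lean a little and lean back again further in, where the joint has room.

>>> move_arm --moves '[[0.2, [0, 0.002, 0], [0, -0.07, 0]], [0.2, [0, 0.002, 0], [0, -0.07, 0]], [0.2, [0, 0, 0], [0, -0.07, 0]], [0.2, [-0.001, 0, 0.002], [0, 0, 0]], [0.2, [-0.001, 0, 0.002], [0, 0, 0]], [0.2, [-0.001, 0, 0.002], [0, 0, 0]], [0.2, [-0.001, 0, 0.002], [0, 0, 0]], [0.2, [-0.001, 0, 0.002], [0, 0, 0]], [0.2, [0, 0, 0], [0, 0, 0]], [0.2, [0, 0, 0], [0, 0, 0]]]'

```text
time: 4.42
eef_pos: [0.5454, 0.0673, 0.1081]
tcp_rot: [0.97, -0.063, 0.234, 0.011]
contact_force: [0.9, 0.7, 0.2]
opening: 0.202
finger_force: 0.0
```

Run:
```python
from h import *
s,p,L=rep(); print(s['qpos'].round(2), L.T@[1,0,0],L.T@[0,0,-1])
```

```text
t 4.42 tcp box [-0.1486  0.0019  0.1081] F [0.79 0.85 0.24] op 0.202
[[ 0.891  0.007  0.455]
 [ 0.002 -1.     0.011]
 [ 0.455 -0.009 -0.891]]
[-0.05 -0.05  2.25 -0.06  0.47  1.7 ] [0.89071694 0.00680375 0.45450747] [-0.45455361  0.00874426  0.89067646]
```

>>> move_arm --moves '[[0.2, [0.0036, 0, 0.0018], [0, 0, 0]], [0.2, [0.0036, 0, 0.0018], [0, 0, 0]], [0.2, [0.0036, 0, 0.0018], [0, 0, 0]], [0.2, [0.0036, 0, 0.0018], [0, 0, 0]], [0.2, [0.0036, 0, 0.0018], [0, 0, 0]], [0.2, [0.0036, 0, 0.0018], [0, 0, 0]], [0.2, [0.0036, 0, 0.0018], [0, 0, 0]], [0.2, [0.0027, 0, 0.0014], [0, 0, 0]], [0.2, [0.0027, 0, 0.0014], [0, 0, 0]], [0.2, [0.0027, 0, 0.0014], [0, 0, 0]]]'

```text
time: 5.25
eef_pos: [0.5831, 0.0624, 0.1088]
tcp_rot: [0.97, -0.063, 0.234, 0.011]
contact_force: [-0.9, 0.1, 0.2]
opening: 0.202
finger_force: 0.4
```

>>> move_arm --moves '[[0.2, [0.0027, 0, 0.0014], [0, 0, 0]], [0.2, [0.0027, 0, 0.0014], [0, 0, 0]], [0.2, [0.0027, 0, 0.0014], [0, 0, 0]], [0.2, [0.0027, 0, 0.0014], [0, 0, 0]], [0.2, [0.0027, 0, 0.0014], [0, 0, 0]], [0.2, [0.0027, 0, 0.0014], [0, 0, 0]], [0.2, [0.0027, 0, 0.0014], [0, 0, 0]], [0.2, [0.0027, 0, 0.0014], [0, 0, 0]], [0.2, [0, 0, 0], [0, 0, 0]], [0.2, [0, 0, 0], [0, 0, 0]]]'

```text
time: 6.08
eef_pos: [0.6075, 0.0593, 0.1091]
tcp_rot: [0.97, -0.063, 0.234, 0.011]
contact_force: [-0.0, 0.2, -0.0]
opening: 0.203
finger_force: 0.0
```

Run:
```python
from h import *
s,p,L=rep(); print(s['qpos'].round(2))
cv2.imwrite("pics/w3.png",read_camera("wrist")[:,:,::-1])
```

```text
t 6.08 tcp box [-0.086   0.0022  0.1091] F [-0.06  0.23 -0.01] op 0.203
[[ 0.89   0.007  0.456]
 [ 0.002 -1.     0.011]
 [ 0.456 -0.009 -0.89 ]]
[-0.06  0.08  2.11 -0.05  0.48  1.68]
```

View pics/w3.png

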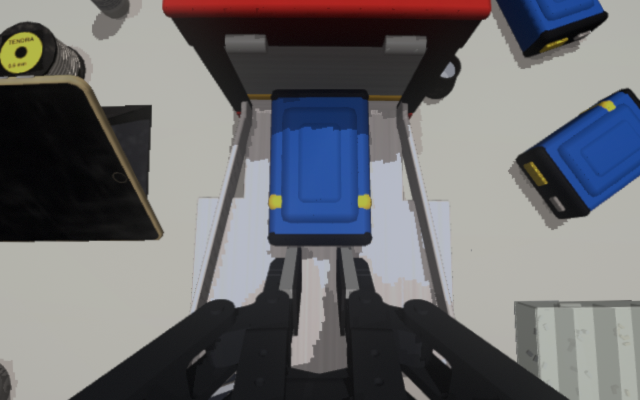

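The pack is square to the tool and centred between the fences (columns 270–371), and its nose is at the flap. I'll keep pushing.

>>> move_arm --moves '[[0.2, [0.0027, 0, 0.0014], [0, 0, 0]], [0.2, [0.0036, 0, 0.0018], [0, 0, 0]], [0.2, [0.0036, 0, 0.0018], [0, 0, 0]], [0.2, [0.0036, 0, 0.0018], [0, 0, 0]], [0.2, [0.0036, 0, 0.0018], [0, 0, 0]], [0.2, [0.0036, 0, 0.0018], [0, 0, 0]], [0.2, [0.0036, 0, 0.0018], [0, 0, 0]], [0.2, [0.0036, 0, 0.0018], [0, 0, 0]], [0.2, [0.0036, 0, 0.0018], [0, 0, 0]], [0.2, [0.0036, 0, 0.0018], [0, 0, 0]]]'

```text
time: 6.97
eef_pos: [0.6465, 0.0543, 0.1091]
tcp_rot: [0.97, -0.063, 0.234, 0.011]
contact_force: [-1.1, -0.3, -0.2]
opening: 0.201
finger_force: 0.4
```

>>> move_arm --moves '[[0.2, [0, 0, 0], [0, 0.035, 0]], [0.2, [0, 0, 0], [0, 0.035, 0]], [0.2, [0, 0, 0], [0, 0.035, 0]], [0.2, [0, 0, 0], [0, 0.035, 0]], [0.2, [0, 0, 0], [0, 0.035, 0]], [0.2, [0, 0, 0], [0, 0.035, 0]], [0.2, [0, 0, 0], [0, 0.035, 0]], [0.2, [0, 0, 0], [0, 0, 0]], [0.2, [0, 0, 0], [0, 0, 0]], [0.2, [0, 0, 0], [0, 0, 0]]]'

```text
time: 7.8
eef_pos: [0.648, 0.0571, 0.1255]
tcp_rot: [0.939, -0.063, 0.337, 0.021]
contact_force: [-0.2, -1.1, 0.3]
opening: 0.202
finger_force: 0.0
```

Run:
```python
from h import *
s,p,L=rep(); print(s['qpos'].round(2), L.T@[1,0,0],L.T@[0,0,1])
cv2.imwrite("pics/w4.png",read_camera("wrist")[:,:,::-1])
```

```text
t 7.8 tcp box [-0.0456  0.0055  0.1255] F [-0.03 -1.16  0.28] op 0.202
[[ 0.771  0.002  0.636]
 [-0.001 -1.     0.003]
 [ 0.636 -0.003 -0.771]]
[-0.05  0.1   2.12 -0.22  0.24  1.85] [0.77146846 0.00168294 0.63626533] [ 0.63626728 -0.00297948 -0.77146294]
```

View pics/w4.png

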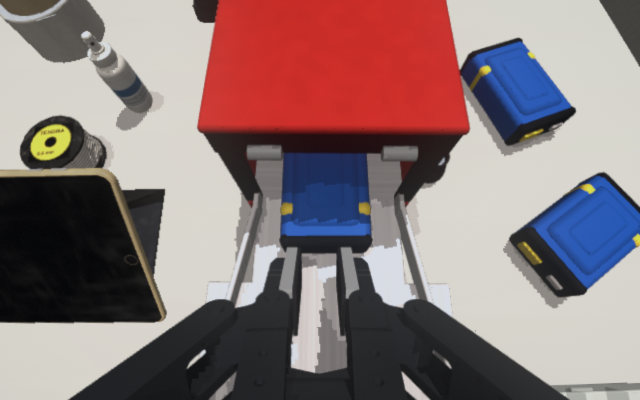

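The lean hit the joint 5 limit and the tips rose. I'll back off slightly, lean less, and lower behind the rear face again.

>>> move_arm --moves '[[0.2, [-0.004, 0.001, -0.003], [0, 0, 0]], [0.2, [-0.004, 0.001, -0.003], [0, 0, 0]], [0.2, [0, 0.001, 0], [0, -0.05, 0]], [0.2, [0, 0, 0], [0, -0.06, 0]], [0.2, [-0.0017, 0, 0.0026], [0, 0, 0]], [0.2, [-0.0017, 0, 0.0026], [0, 0, 0]], [0.2, [-0.0017, 0, 0.0026], [0, 0, 0]], [0.2, [-0.0017, 0, 0.0026], [0, 0, 0]], [0.2, [-0.0017, 0, 0.0026], [0, 0, 0]], [0.2, [0, 0, 0], [0, 0, 0]]]'

```text
time: 8.68
eef_pos: [0.6361, 0.0558, 0.1081]
tcp_rot: [0.957, -0.064, 0.283, 0.018]
contact_force: [-0.2, 0.5, -0.4]
opening: 0.2
finger_force: 0.0
```

Run:
```python
from h import *
s,p,L=rep(); print(s['qpos'].round(2), L.T@[1,0,0],L.T@[0,0,1])
```

```text
t 8.68 tcp box [-0.0572  0.0026  0.1081] F [-0.24  0.45 -0.36] op 0.2
[[ 0.839  0.001  0.544]
 [ 0.    -1.     0.003]
 [ 0.544 -0.002 -0.839]]
[-0.06  0.12  2.1  -0.12  0.35  1.75] [0.83904919 0.00146675 0.54405359] [ 0.54405556 -0.00223002 -0.83904623]
```

>>> move_arm --moves '[[0.2, [0.0028, 0, 0.0014], [0, 0, 0]], [0.2, [0.0025, 0, 0.0016], [0, 0, 0]], [0.2, [0.0025, 0, 0.0016], [0, 0, 0]], [0.2, [0.0025, 0, 0.0016], [0, 0, 0]], [0.2, [0.0034, 0, 0.0022], [0, 0, 0]], [0.2, [0.0034, 0, 0.0022], [0, 0, 0]], [0.2, [0.0034, 0, 0.0022], [0, 0, 0]], [0.2, [0.0034, 0, 0.0022], [0, 0, 0]], [0.2, [0.0034, 0, 0.0022], [0, 0, 0]], [0.2, [0.0034, 0, 0.0022], [0, 0, 0]]]'

```text
time: 9.52
eef_pos: [0.6737, 0.0508, 0.1105]
tcp_rot: [0.956, -0.064, 0.284, 0.018]
contact_force: [-0.3, 0.7, 0.8]
opening: 0.2
finger_force: 0.5
```

Run:
```python
from h import *
s,p,L=rep(); print(s['qpos'].round(2),s['finger_force'])
```

```text
t 9.52 tcp box [-0.0192  0.0027  0.1105] F [-0.41  0.64  0.79] op 0.2
[[ 0.838  0.001  0.546]
 [-0.    -1.     0.003]
 [ 0.546 -0.003 -0.838]]
[-0.06  0.19  2.01 -0.11  0.36  1.73] 0.5491477972827852
```

>>> move_arm --moves '[[0.2, [0.0024, 0, 0.0018], [0, 0, 0]], [0.2, [0.0024, 0, 0.0018], [0, 0, 0]], [0.2, [0.0024, 0, 0.0018], [0, 0, 0]], [0.2, [0.0024, 0, 0.0018], [0, 0, 0]], [0.2, [0.0024, 0, 0.0018], [0, 0, 0]], [0.2, [0.0024, 0, 0.0018], [0, 0, 0]], [0.2, [0.0024, 0, 0.0017], [0, 0, 0]], [0.2, [0.0024, 0, 0.0017], [0, 0, 0]], [0.2, [0, 0, 0], [0, 0, 0]], [0.2, [0, 0, 0], [0, 0, 0]]]'

```text
time: 10.35
eef_pos: [0.697, 0.0476, 0.1089]
tcp_rot: [0.956, -0.064, 0.284, 0.018]
contact_force: [-0.5, -0.3, -0.1]
opening: 0.201
finger_force: 0.0
```

Run:
```python
from h import *
s,p,L=rep(); print(s['qpos'].round(2),s['finger_force'])
cv2.imwrite("pics/w5.png",read_camera("wrist")[:,:,::-1])
```

```text
t 10.35 tcp box [0.0042 0.0027 0.1089] F [-0.45 -0.4  -0.1 ] op 0.201
[[ 0.838  0.001  0.546]
 [-0.    -1.     0.003]
 [ 0.546 -0.003 -0.838]]
[-0.06  0.24  1.96 -0.1   0.37  1.72] 0.04910910618491471
```

View pics/w5.png

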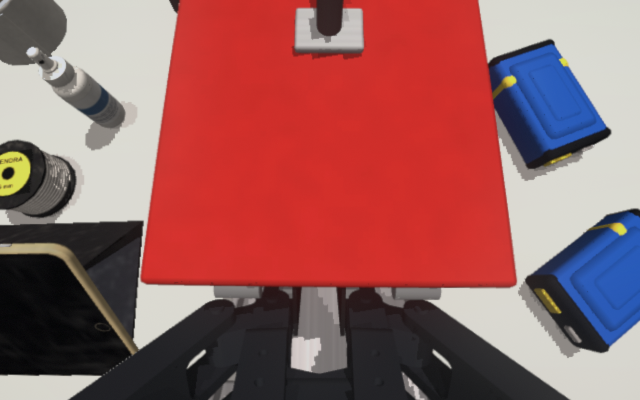

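The pack is no longer visible behind the tips and the finger force is about 0, so it has probably gone over the edge. I'll push 4 mm more to be sure, then draw straight out.

>>> move_arm --moves '[[0.2, [0.0017, 0, 0.0011], [0, 0, 0]], [0.2, [0.0017, 0, 0.0011], [0, 0, 0]], [0.2, [0, 0, 0], [0, 0, 0]], [0.2, [0, 0, 0], [0, 0, 0]], [0.2, [0, 0, 0], [0, 0, 0]], [0.2, [0, 0, 0], [0, 0, 0]], [0.2, [0, 0, 0], [0, 0, 0]], [0.2, [-0.0034, 0, -0.0022], [0, 0, 0]], [0.2, [-0.0068, 0, -0.0044], [0, 0, 0]], [0.2, [-0.0068, 0, -0.0044], [0, 0, 0]]]'

```text
time: 11.23
eef_pos: [0.6801, 0.0499, 0.1089]
tcp_rot: [0.956, -0.064, 0.284, 0.018]
contact_force: [0.5, -0.7, -0.1]
opening: 0.205
finger_force: 0.0
```

>>> move_arm --moves '[[0.2, [-0.0085, 0, -0.0055], [0, 0, 0]], [0.2, [-0.0085, 0, -0.0055], [0, 0, 0]], [0.2, [-0.0085, 0, -0.0055], [0, 0, 0]], [0.2, [-0.0085, 0, -0.0055], [0, 0, 0]], [0.2, [-0.0085, 0, -0.0055], [0, 0, 0]], [0.2, [-0.0085, 0, -0.0055], [0, 0, 0]], [0.2, [-0.0085, 0, -0.0055], [0, 0, 0]], [0.2, [-0.0085, 0, -0.0055], [0, 0, 0]], [0.2, [0, 0, 0], [0, 0, 0]], [0.2, [0, 0, 0], [0, 0, 0]]]'

```text
time: 12.07
eef_pos: [0.6001, 0.0607, 0.1087]
tcp_rot: [0.956, -0.064, 0.285, 0.018]
contact_force: [0.8, 0.1, 0.0]
opening: 0.201
finger_force: 0.0
```

Run:
```python
from h import *
s,p,L=rep()
a=cv2.resize(read_camera("scene")[115:215,230:380,::-1],(600,400),interpolation=cv2.INTER_CUBIC)
b=cv2.resize(read_camera("wrist")[:,:,::-1],None,fx=.3125,fy=.5)
cv2.imwrite("pics/f.png",np.hstack([a,cv2.resize(b,(200,400))]))
```

```text
t 12.07 tcp box [-0.0935  0.0026  0.1087] F [0.74 0.25 0.02] op 0.201
[[ 0.837  0.002  0.546]
 [-0.    -1.     0.003]
 [ 0.546 -0.003 -0.837]]
```

View pics/f.png

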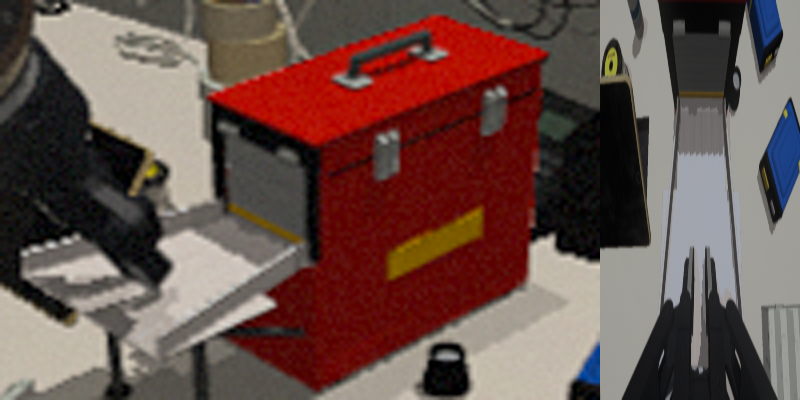

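The flap hangs shut, with its yellow edge at the sill from (230,207) to (305,240), and the shelf is empty. The loupe hasn't moved. I'll lift clear, let everything settle, and hand in.

>>> move_arm --moves '[[0.2, [0, 0, -0.01], [0, 0, 0]], [0.2, [0, 0, -0.01], [0, 0, 0]], [0.2, [0, 0, -0.01], [0, 0, 0]], [0.2, [0, 0, 0], [0, 0, 0]], [0.2, [0, 0, 0], [0, 0, 0]], [0.2, [0, 0, 0], [0, 0, 0]], [0.2, [0, 0, 0], [0, 0, 0]], [0.2, [0, 0, 0], [0, 0, 0]], [0.2, [0, 0, 0], [0, 0, 0]], [0.2, [0, 0, 0], [0, 0, 0]]]'

```text
time: 13.0
eef_pos: [0.5843, 0.0627, 0.1334]
tcp_rot: [0.956, -0.064, 0.284, 0.018]
contact_force: [0.7, 0.1, 1.0]
opening: 0.202
finger_force: 0.0
```

```bash
python3 -c "
from plant import *
print(sign_off())"
```

```text
the job is handed in; nothing more can be done
None
```

I pushed the pack through the flap, drew the fingers out and handed the job in at about 13 s; the last picture shows the flap hanging shut and the shelf empty, but the pack's rest inside the box is inferred, since it can't be seen there, and sign-off returned no verdict.

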